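Clear the printer's catch tray

TASK

Empty the belt printer's catch tray of its three finished puppet parts: set the shoe and the round collar down inside the black tote without dropping them. The tiara frame, which lies on its side, must first be stood on its feet on the open table and let go to show that it stands by itself; then take it afresh and hang it astride the bar of the rail, one leg on each side of the bar and crest up. Leave the waste stub in the tray and everything else where it is.

Things in the scene. Friction and masses are not known exactly. Their poses are not given: they have to be found in the camera images.
- tray: Shallow dark steel catch tray, open on top, fixed, 240 (its x) x 320 (its y) x 28 high, walls and floor 4 mm thick. Origin: centre of its underside, on the table; z up.
- tote: Black plastic tote, open on top, fixed, 240 (its x) x 280 (its y) x 75 high, walls and floor 5 mm thick. Origin: centre of its underside; z up.
- rail: Fixed steel rail: a round horizontal bar along its y axis, 12 mm thick, 190 long, its axis 135 above the table, on two 12 mm posts 90 mm either side of the middle, with flat feet (80 x 30 x 8, long along x). Nothing rises above the bar. Origin: on the table under the middle of the bar.
- rail_bar (a point): Middle of the rail's bar, on the bar's axis; axes as the rail's (y along the bar).
- frame: White printed tiara frame, 90 g: an upside-down U with a wide thin crest on top, 113 long, starting on its side. x: feet (-56.5) to crest's edge (+56.5), up when it stands; y: leg to leg; z: across the 40 wide band, up at the start. Two straight legs 10 thick, outer faces 58 apart (y), gap 38. Origin: middle of its length, midway between the legs, on the side face it starts on (band z = 0 to 40).
- frame_foot (a point): Point of the frame level with the feet, midway between the legs and in the middle of the band (frame x = -56.5, y = 0, z = 20); axes as the frame's.
- frame_saddle (a point): Middle of the arch's underside, where the bar should bear: 75 from the feet (frame x = 18.5, y = 0, z = 20); axes as the frame's. The arch is 10 thick here; small bevels fill its inner corners.
- frame_crest (a point): Middle of the frame's crest (frame x = 42.5, y = 0, z = 20); axes as the frame's. The crest is a plate 10 thick in z, from 85 to 113 from the feet, 70 wide in y up to 99 and 90 wide above.
- shoe: White printed puppet shoe, 70 g, 85 long (x) x 36 wide (y); sole 16 high, with an ankle block on the rear half (x from -42 to 0) rising to 34. Flat on its sole in the tray. Origin: centre of the underside; z up.
- collar: White printed collar: plain ring, outside diameter 44, inside 28, 30 high, 40 g, standing on its end face in the tray. Origin: centre of the underside; z up.
- stub: Small white waste cylinder, diameter 22, 30 high, standing in the tray by its far wall; stays there. Origin: centre of the underside.
- carton: Cardboard box 60 x 60 x 40 high lying in the tote; stays. Origin: centre of the underside.
- tape: Roll of paper tape lying flat, diameter 100, 25 high, on the table at the back; stays.
- glue: Glue bottle, diameter 56, 150 high, at the back; stays.
- jar: Glass jar, diameter 70, 100 high, at the back; stays.
- brush: Brush lying on the table between robot and rail; stays. Its x axis runs along it.
- cup: Blue plastic cup, diameter 72, 90 high, at the back; stays.
Things that resemble listed ones, but are neither listed nor needed, are in the scene too. Leave any orange or red look-alike of the rail alone.

How it is judged:
By the outcome, as a careful person would: the job done as asked, in the order asked, and still so for the second after the job is handed in, with the robot touching nothing.
It also fails if it takes over 72 s, if anything falls off the work surface, if the arm or the gripper's body presses on something with over 40 N, if the wrist force passes 120 N, or if a joint passes its speed limit or range.

ROBOT

A 7-joint arm with a two-finger parallel gripper is mounted at the origin on the work surface. World frame = base frame: x ahead of the robot, y to its left, z up, the work surface at z = 0. Lengths are in m, angles in rad, forces in N, time in s.
With the tool pointing down it reaches from about 0.425 to 0.95 m from the base axis. Payload 4.7 kg.
Tool frame: the origin (TCP) lies at the very end of the fingers, on their centre line; the grasp point (between the pads) lies 19 mm behind it; z points along the fingers, y is the line along which they close (so a half turn about z gives the same grasp; the last joint's range is limited). The gripper opens to 87 mm and grips with 3 to 60 N. Pads are 19 mm wide; open, the fingers measure 117 mm over their backs; the gripper's body (75 mm by 190 mm) begins 51 mm behind the grasp point.
Start: joints at [1.186, 0.469, -0.049, 1.532, 0.024, 1.141, -0.082], TCP at [0.235, -0.633, 0.223] pointing down, gripper open.
Joint ranges: [-2.59, 2.59], [-0.33, 1.99], [-1.39, 1.29], [0.1, 2.45], [-1.04, 4.18], [0.21, 1.99], [-2.66, 2.66]. Speed limits (rad/s): [2.57, 2.57, 3.14, 3.14, 3.14, 3.14, 3.14].

INTERFACE

Orientations are given as a rotation vector (axis times angle).
In Python, from cell import monitor, eyes, ticket gives the robot as it stands.
- The arm moves only by the shell command python3 -m pendant 'ROWS' [FORCE]. ROWS is JSON, a list of rows, each a list of 7 numbers: the closure in counts, from 0 (fully open) to 255 (shut), then the shift along the tool's x, y, z in mm, then the turn, a rotation vector about the tool's x, y, z in rad. In form: [[grip, x, y, z, wx, wy, wz], ...]. A call has 1 to 5 rows; each row is the pose to reach, as a shift and turn from the pose commanded when the call began, along the tool's axes at that moment; what a row does not reach only later rows make up. A row lasts 1/8 s, in which the tool goes at most 62.5 mm and 10.7 degrees, less where a joint would pass 70% of its speed; a pose out of reach is approached as far as the arm can. A call with a gripper value outside its range is refused whole. The fingers move at their own pace and stop on an object; FORCE is the grip in N (left out, the last holds). Time passes only in rows, so rows that repeat a pose let the fingers close. It gives the time, the measured TCP pose, the force, the opening and the grip force at its end, in the units of the state.
- monitor.sense(): the state, without advancing time (a new reading comes with each control period).
- eyes.camera(name): name is "scene" or "top" or "wrist"; returns a dict with "image" (384x512x3 uint8, red, green, blue), "range_z" (384x512 float32, m along the optical axis (not along the pixel's ray), 0 where there is no reading), "fx", "fy", "cx", "cy" (pixels), "R" (3x3) and "t" (3): a world point X has camera coordinates R X + t. Camera axes: x right, y down, z forward; pixel columns grow to the right and rows downward; lengths in m; the calibration is good to about 2 mm. The wrist camera is an equidistant fisheye: a pixel r from the principal point sees the ray r / f radians off the axis. A picture is of the moment at which its call begins.
- ticket.finish_job(): hands the job in; it is judged then, once.
The state is a dict: "time": time; "q": joint angles; "qd": joint speeds; "tau": joint torques, N m; "eef_pos": TCP position; "tool_rot": TCP orientation; "contact_force": force on the tool from outside, world axes, zero at the start; "torque": the same for the moment, N m; "grip_width": opening from 0.0 (shut) to 1.0 (fully open); "grasp_force": force on a finger pad.
Only numpy, scipy, OpenCV 4.12 (cv2) and the standard library are available. Lean on these libraries where they do the work, as an engineer would, in place of code of your own. Each camera call takes 0.05 s, during which the arm holds its last target. There are 200 camera calls.

## Working session

There is one attempt and no reset: what is moved stays moved. The work goes in short steps, Python scripts to look and compute and a shell command to move; the robot and the scene stay as the last step left them, time stands still between calls to the robot, and variables do not carry over. Pictures are saved under pics/ and viewed, at most 14 in all, crops included, and the job is handed in when it is done.

```bash
ls; mkdir -p pics
cat > h.py <<'E'
import numpy as np,cv2
from cell import monitor,eyes,ticket
def cap(n):
    c=eyes.camera(n); np.savez(f'{n}.npz',**c); return c
def pts(c):
    v,u=np.mgrid[:384,:512]; z=c['range_z']
    P=np.stack([(u-c['cx'])/c['fx']*z,(v-c['cy'])/c['fy']*z,z],-1)
    return (P-c['t'])@c['R']   # R^T (P-t)
def proj(c,X):
    p=c['R']@np.array(X)+c['t']; return p[0]/p[2]*c['fx']+c['cx'],p[1]/p[2]*c['fy']+c['cy']
E
python3 - <<'E'
from h import *
a=cap('scene');b=cap('top')
for c in(a,b): print(c['fx'],c['cx'],c['cy'],(-c['R'].T@c['t']).round(3),c['R'].round(2).tolist())
cv2.imwrite('pics/scene.png',cv2.resize(a['image'][...,::-1],(800,600)))
cv2.imwrite('pics/top.png',cv2.resize(b['image'][...,::-1],(800,600)))
s=monitor.sense();print(s)
E
```

```text
pics
440.8326965301849 252.20692433594968 188.92799218291745 [1.163 0.059 1.035] [[-0.13, 0.99, 0.01], [0.8, 0.11, -0.59], [-0.59, -0.07, -0.81]]
375.37200043094447 250.07846099269128 190.09606235470352 [ 0.385 -0.038  1.217] [[-0.0, -1.0, -0.02], [-1.0, 0.0, -0.08], [0.08, 0.02, -1.0]]
{'time': 0.1, 'q': array([ 1.18609705,  0.46937621, -0.0486126 ,  1.53357391,  0.02411886,
        1.14101745, -0.08230605]), 'qd': array([-9.34930693e-04, -7.05969706e-04, -4.83670110e-04, -1.89821938e-03,
        6.99677606e-05,  5.32041150e-04,  8.40425001e-04]), 'tau': array([ 5.19949590e-04, -5.09170103e+01, -8.07875418e-02, -2.36828578e+01,
       -6.14170055e-02,  3.44726723e-02,  7.53063114e-05]), 'eef_pos': array([ 0.23495614, -0.63220552,  0.22159429]), 'tool_rot': array([-3.09027912e+00, -5.55707857e-01,  6.08065986e-04]), 'contact_force': array([ 0.96083584,  0.19458622, -0.27123261]), 'torque': array([ 0.0066983 , -0.02859601, -0.01323367]), 'grasp_force': 0.0, 'grip_width': 1.001691484484316}
```

View pics/scene.png

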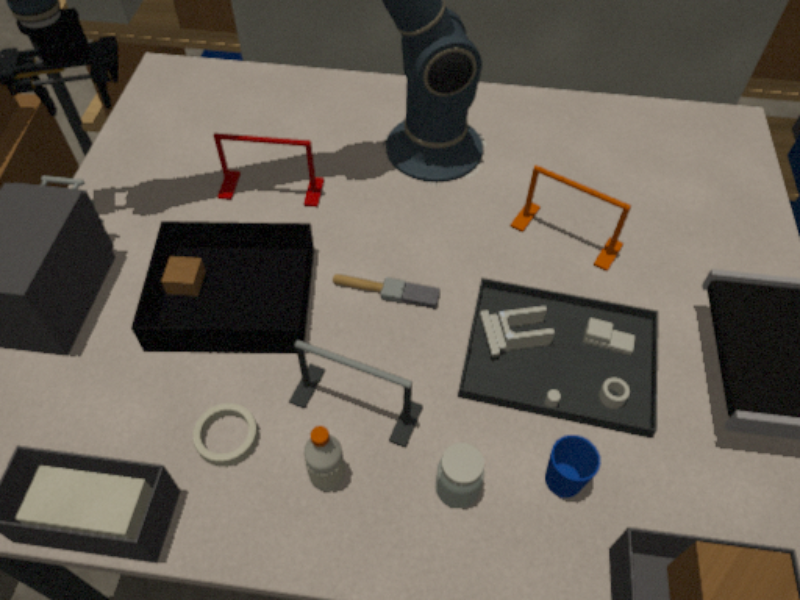

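View pics/top.png

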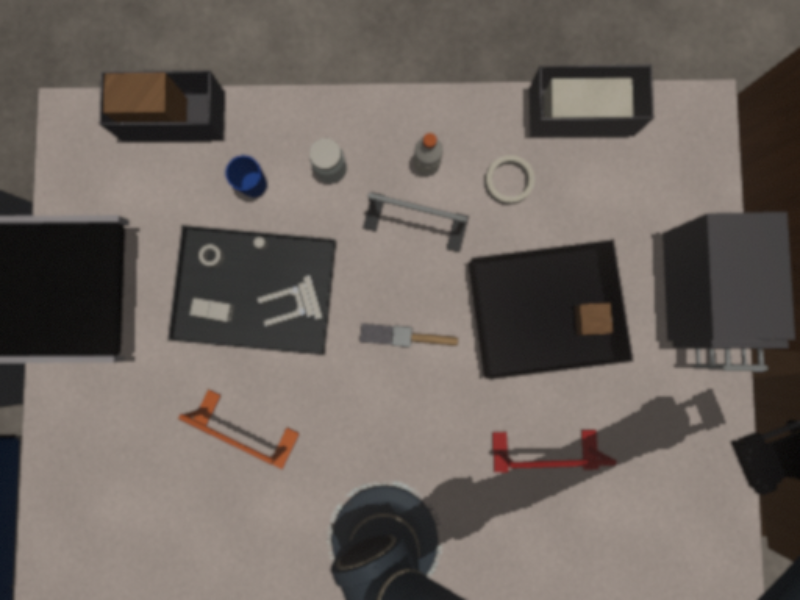

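Identified: the grey steel rail is at scene (350,365) and top (417,220). The red (265,165) and orange (570,215) look-alikes stay alone. The tote is the black one holding the carton at scene (230,285). The back boxes with paper or wood at (85,500) and (700,570) have other contents. In the tray I see the frame at (515,330), the shoe at (610,335), the collar at (615,390) and the stub at (553,397).

```bash
cat >> h.py <<'E'
def plane(c,uv,z):
    uv=np.atleast_2d(np.asarray(uv,float)); d=np.c_[(uv[:,0]-c['cx'])/c['fx'],(uv[:,1]-c['cy'])/c['fy'],np.ones(len(uv))]@c['R']
    o=-c['R'].T@c['t']; return o+d*((z-o[2])/d[:,2])[:,None]
E
python3 - <<'E'
from h import *
for n in('top','scene'):
    c=dict(np.load(n+'.npz')); P=pts(c); im=c['image'].astype(int)
    g=im.min(-1); print(n)
    tray=(P[...,0]>.4)&(P[...,0]<.75)&(P[...,1]>.08)&(P[...,1]<.45)
    m=(tray&(g>95)&(im.max(-1)-g<40)&(P[...,2]>.012)).astype(np.uint8)
    k,l,st,ce=cv2.connectedComponentsWithStats(m)
    for i in range(1,k):
        if st[i,4]<12: continue
        q=P[l==i]; r=cv2.minAreaRect(q[:,:2].astype(np.float32)*1000)
        print(st[i],ce[i].round(),'mean',q.mean(0).round(3),'zmax',np.percentile(q[:,2],[5,50,97]).round(3),'rect',[np.round(x,1) for x in r])
        if st[i,4]>20:
            hi=q[q[:,2]>np.percentile(q[:,2],97)-.008]; print('   hi',hi.mean(0).round(4),len(hi), np.round(cv2.minAreaRect(hi[:,:2].astype(np.float32)*1000)[0],1))
    # rail bar
    b=(P[...,2]>.115)&(P[...,2]<.15)&(P[...,0]>.58)&(P[...,0]<.85)&(P[...,1]>-.22)&(P[...,1]<.1)&(im.max(-1)-g<30)
    k,l,st,ce=cv2.connectedComponentsWithStats(b.astype(np.uint8))
    for i in range(1,k):
        if st[i,4]>30: q=P[l==i]; print('bar',st[i],np.round(cv2.minAreaRect(q[:,:2].astype(np.float32)*1000)[:3],1) if 0 else cv2.minAreaRect(q[:,:2].astype(np.float32)*1000),q.mean(0))
    for nm,lo,hi,bx in(('tote',.06,.085,(.3,.8,-.5,-.1)),('trayrim',.02,.033,(.4,.8,.05,.5)),('carton',.035,.055,(.35,.75,-.48,-.15))):
        b=(P[...,2]>lo)&(P[...,2]<hi)&(P[...,0]>bx[0])&(P[...,0]<bx[1])&(P[...,1]>bx[2])&(P[...,1]<bx[3])
        b&= (im.max(-1)<70) if nm!='carton' else (im[...,0]-im[...,2]>25)
        q=P[b]; print(nm,len(q),cv2.minAreaRect(q[:,:2].astype(np.float32)*1000) if len(q) else '')
c=dict(np.load('top.npz'));cv2.imwrite('pics/tt.png',cv2.resize(c['image'][135:235,100:225,::-1],(750,600),interpolation=cv2.INTER_CUBIC))
E
```

```text
top
[199 102  18   6  71] [207. 104.] mean [0.743 0.114 0.101] zmax [0.097 0.102 0.106] rect [array([741.8, 115.6]), array([55.9, 15.5]), np.float64(88.9)]
   hi [0.743  0.1133 0.1021] 65 [741.8 112.3]
[163 152   6   7  32] [166. 155.] mean [0.6   0.255 0.036] zmax [0.031 0.036 0.041] rect [array([600.5, 255.1]), array([17.6, 18.1]), np.float64(46.2)]
   hi [0.5999 0.2557 0.0364] 29 [600.5 255.1]
[128 157  13  13  79] [134. 163.] mean [0.575 0.357 0.035] zmax [0.031 0.036 0.04 ] rect [array([574.8, 356.6]), array([40. , 40.2]), np.float64(89.4)]
   hi [0.5741 0.3563 0.036 ] 71 [574.4 356.6]
[165 177  41  32 436] [191. 193.] mean [0.478 0.173 0.038] zmax [0.028 0.036 0.049] rect [array([472.7, 192.5]), array([ 88.3, 113. ]), np.float64(16.7)]
   hi [0.4708 0.1973 0.0458] 200 [468.3 205.8]
[122 191  25  15 264] [134. 198.] mean [0.463 0.355 0.031] zmax [0.02  0.036 0.043] rect [array([462.9, 355.4]), array([82.2, 35. ]), np.float64(79.4)]
   hi [0.4587 0.3348 0.0397] 137 [459.1 335. ]
bar [270  92  10   7  36] ((762.8626708984375, -90.53475952148438), (13.864724159240723, 27.1883907318
[... 1520 characters left out ...]
0.7431 0.1118 0.0997] 121 [741.4 110.5]
bar [189 217  75  35 435] ((645.68212890625, -66.03544616699219), (189.9727325439453, 13.03808307647705), 75.41705322265625) [ 0.647398   -0.06428829  0.13809904]
bar [200 282  13   9  41] ((777.855712890625, -87.75100708007812), (13.673664093017578, 25.89246940612793), 26.857789993286133) [ 0.77772848 -0.08720977  0.11999339]
tote 1268 ((491.155517578125, -313.9559326171875), (314.7738952636719, 299.3096923828125), 6.893109321594238)
trayrim 629 ((598.05859375, 270.4196472167969), (393.28204345703125, 338.6046447753906), 0.5071953535079956)
carton 394 ((438.848876953125, -421.10186767578125), (66.05329895019531, 60.886756896972656), 3.782968521118164)
```

View pics/tt.png

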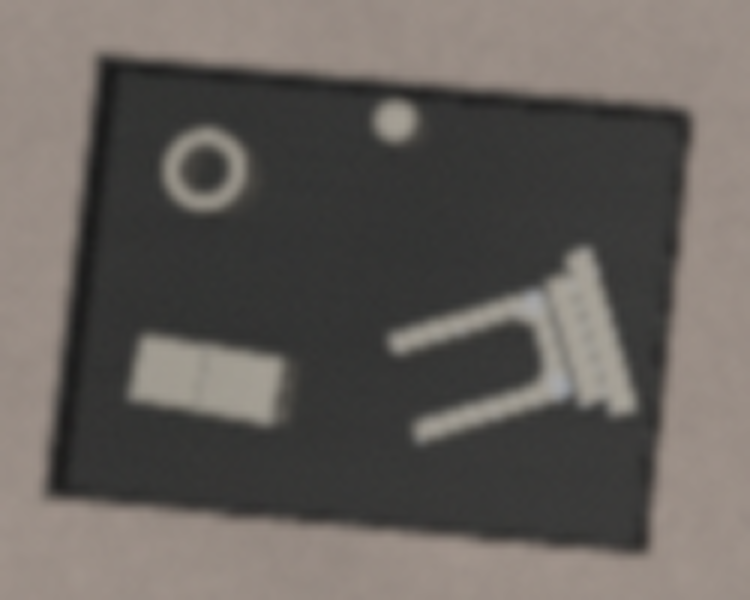

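Crop: collar at (205,170), stub at (395,120). The shoe is at (210,380), with its taller ankle half on the right (its shadow falls there). The frame's feet are at left (400,390) and its crest at right (600,330). All match the descriptions, and there are no rivals in the tray. I'll start with the shoe.

```bash
cat >> h.py <<'E'
from scipy.spatial.transform import Rotation as Ro
def rot(psi,tilt=0):  # psi: yaw of tool y (deg); tilt about tool y (deg)
    s,c=np.sin(np.radians(psi)),np.cos(np.radians(psi))
    return Ro.from_matrix(np.c_[[-s,c,0],[c,s,0],[0,0,-1]])*Ro.from_rotvec([0,np.radians(tilt),0])
def go(p,R,p0=None,R0=None):
    s=monitor.sense(); p0=s['eef_pos'] if p0 is None else p0; R0=Ro.from_rotvec(s['tool_rot']) if R0 is None else R0
    d=R0.inv().apply(np.array(p)-p0)*1000; w=(R0.inv()*R).as_rotvec()
    print('shift',d.round(1),'turn',w.round(3),'rows',max(np.linalg.norm(d)/62.5,np.degrees(np.linalg.norm(w))/10.7).round(1),'t',round(s['time'],2))
E
python3 - <<'E'
from h import *
go([.461,.334,.16],rot(-10))
go([.461,.334,.16],rot(170))
E
```

```text
shift [ 548.5 -826.8   63. ] turn [-2.00e-03 -1.00e-03 -1.04e+00] rows 15.9 t 0.1
shift [ 548.5 -826.8   63. ] turn [-1.000e-03  2.000e-03  2.101e+00] rows 15.9 t 0.1
```

```bash
python3 -m pendant '[[0,60,-20,0,0,0,0],[0,120,-45,0,0,0,0],[0,180,-70,0,0,0,0],[0,240,-95,0,0,0,0],[0,290,-120,0,0,0,0]]'; python3 -m pendant '[[0,30,-55,0,0,0,0],[0,60,-110,0,0,0,0],[0,90,-165,0,0,0,0],[0,120,-220,0,0,0,0],[0,150,-275,0,0,0,0]]';python3 -m pendant '[[0,20,-60,0,0,0,-0.15],[0,40,-120,0,0,0,-0.3],[0,60,-180,0,0,0,-0.45],[0,80,-240,0,0,0,-0.6],[0,80,-270,20,0,0,-0.75]]'; python3 -c "
from h import *
go([.461,.334,.16],rot(-10))"
```

```text
time: 0.72
eef_pos: [0.4652, -0.4188, 0.2222]
tool_rot: [-3.092, -0.556, 0.0]
contact_force: [0.9, -1.0, 0.5]
grip_width: 0.998
grasp_force: 0.0
time: 1.35
eef_pos: [0.5086, -0.1091, 0.2224]
tool_rot: [3.092, 0.556, -0.0]
contact_force: [0.3, 0.6, -0.0]
grip_width: 1.0
grasp_force: 0.0
time: 1.98
eef_pos: [0.49, 0.1744, 0.2036]
tool_rot: [-2.665, -1.662, -0.007]
contact_force: [-0.2, 0.8, -0.7]
grip_width: 0.999
grasp_force: 0.0
shift [130.4 -96.4  44. ] turn [ 0.002 -0.004 -0.281] rows 2.7 t 1.98
```

```bash
python3 -m pendant '[[0,45,-32,15,0,0,-0.1],[0,90,-64,30,0,0,-0.2],[0,130,-96,44,0,0,-0.28],[0,130,-96,44,0,0,-0.28]]'
python3 - <<'E'
from h import *
w=cap('wrist');print(w['fx'],w['cx'],w['cy'],(-w['R'].T@w['t']).round(3))
cv2.imwrite('pics/w1.png',cv2.resize(w['image'][...,::-1],(800,600)))
go([.461,.334,.16],rot(-10))
E
```

```text
time: 2.48
eef_pos: [0.459, 0.3333, 0.1573]
tool_rot: [-2.406, -2.014, 0.003]
contact_force: [-0.4, -0.3, 0.0]
grip_width: 0.998
grasp_force: 0.0
297.3186396354542 254.66143999703914 193.57190012346035 [0.475 0.414 0.321]
shift [ 3.4 -0.3 -2.4] turn [-0.002  0.001 -0.007] rows 0.1 t 2.52
```

View pics/w1.png

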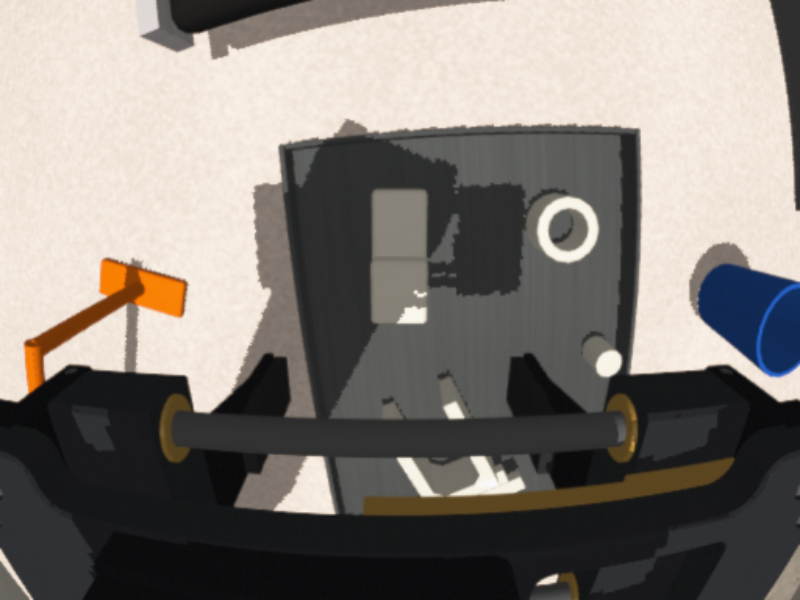

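Wrist view: the shoe (400,255) lies along the tool's x axis, midway between the fingers at 280 and 520. The nearer block, row 260–320, is the ankle. I'll descend and grip.

```bash
python3 -m pendant '[[0,2,0,50,0,0,0],[0,2,0,100,0,0,0],[0,2,0,130,0,0,0],[0,2,0,144,0,0,0],[0,2,0,144,0,0,0]]' 20; python3 -m pendant '[[255,0,0,0,0,0,0],[255,0,0,0,0,0,0],[255,0,0,0,0,0,0],[255,0,0,0,0,0,0],[255,0,0,0,0,0,0]]'; python3 -m pendant '[[255,0,0,0,0,0,0],[255,0,0,-20,0,0,0],[255,0,0,-60,0,0,0],[255,0,0,-110,0,0,0],[255,0,0,-150,0,0,0]]'; python3 -c "
from h import *
go([.52,-.25,.2],rot(-100))
go([.52,-.25,.2],rot(-55))
go([.52,-.25,.2],rot(-10))"
```

```text
time: 3.15
eef_pos: [0.463, 0.3301, 0.0143]
tool_rot: [2.418, 2.005, -0.001]
contact_force: [0.2, 1.1, 0.3]
grip_width: 0.997
grasp_force: 0.0
time: 3.78
eef_pos: [0.4626, 0.3311, 0.0146]
tool_rot: [2.417, 2.007, 0.0]
contact_force: [-0.1, -0.4, -0.4]
grip_width: 0.516
grasp_force: 0.0
time: 4.4
eef_pos: [0.4628, 0.3316, 0.1679]
tool_rot: [2.417, 2.007, 0.004]
contact_force: [0.9, -0.7, -0.6]
grip_width: 0.416
grasp_force: 20.0
shift [-561.1  163.1  -32.9] turn [-0.    -0.003  1.561] rows 9.4 t 4.4
shift [-561.1  163.1  -32.9] turn [ 0.001 -0.003  0.775] rows 9.4 t 4.4
shift [-561.1  163.1  -32.9] turn [ 0.002 -0.002 -0.01 ] rows 9.4 t 4.4
```

```bash
python3 -m pendant '[[255,-50,15,-30,0,0,0],[255,-110,20,-30,0,0,0],[255,-170,28,-30,0,0,0],[255,-230,36,-30,0,0,0],[255,-290,45,-30,0,0,0]]'; python3 -m pendant '[[255,-60,25,0,0,0,0],[255,-120,50,0,0,0,0],[255,-180,75,0,0,0,0],[255,-240,100,0,0,0,0],[255,-290,120,0,0,0,0]]';  python3 - <<'E'
from h import *
go([.54,-.30,.2],rot(-10))
c=cap('top');s=cap('scene')
for c in (c,s):
    P=pts(c);im=c['image'].astype(int);m=(P[...,0]>.3)&(P[...,0]<.7)&(P[...,1]>-.55)&(P[...,1]<-.1)&(P[...,2]<.02)&(P[...,2]>.0)&(im.max(-1)<45)
    k,l,st,ce=cv2.connectedComponentsWithStats(m.astype(np.uint8)); i=1+st[1:,4].argmax(); q=P[l==i]
    print(np.percentile(q,[1,99],0).round(3),cv2.minAreaRect(q[:,:2].astype(np.float32)*1000))
E
```

```text
time: 5.03
eef_pos: [0.4532, 0.0361, 0.1959]
tool_rot: [2.415, 2.006, 0.002]
contact_force: [1.5, 0.2, -0.8]
grip_width: 0.411
grasp_force: 20.0
time: 5.65
eef_pos: [0.5183, -0.2698, 0.1962]
tool_rot: [2.415, 2.006, 0.002]
contact_force: [1.9, 0.6, 0.0]
grip_width: 0.412
grasp_force: 20.0
shift [-25.7  26.9  -3.8] turn [ 0.002  0.    -0.01 ] rows 0.6 t 5.65
[[ 0.334 -0.338  0.001]
 [ 0.555 -0.198  0.012]] ((450.6911315917969, -272.1845703125), (230.5653533935547, 138.57034301757812), 6.846156597137451)
[[ 0.33  -0.46   0.001]
 [ 0.535 -0.206  0.018]] ((434.2665100097656, -336.858154296875), (193.0251007080078, 263.3929443359375), 7.808133602142334)
```

Run:
```python
from h import *
c=dict(np.load('top.npz'))
print(plane(c,[[301,168],[392,154],[404,230],[310,242]],.075).round(3))
go([.50,-.29,.0175],rot(-10))
```

```text
[[ 0.549 -0.171  0.075]
 [ 0.591 -0.449  0.075]
 [ 0.36  -0.477  0.075]
 [ 0.325 -0.195  0.075]]
shift [-15.5 -14.8 177.8] turn [ 0.002  0.004 -0.022] rows 2.9 t 5.75
```

```bash
python3 -m pendant '[[255,-15,-15,50,0,0,0],[255,-15,-15,100,0,0,0],[255,-15,-15,150,0,0,0],[255,-15,-15,170,0,0,0],[255,-15,-15,174,0,0,0]]'; python3 -m pendant '[[255,0,0,2,0,0,0],[255,0,0,4,0,0,0],[255,0,0,4,0,0,0]]'
```

```text
time: 6.38
eef_pos: [0.4999, -0.2791, 0.0201]
tool_rot: [-2.415, -2.006, 0.0]
contact_force: [0.1, 0.1, -0.1]
grip_width: 0.414
grasp_force: 20.0
time: 6.75
eef_pos: [0.5008, -0.2803, 0.0174]
tool_rot: [2.416, 2.006, 0.001]
contact_force: [-0.1, 0.3, -0.6]
grip_width: 0.415
grasp_force: 20.0
```

```bash
python3 -m pendant '[[255,0,0,1.5,0,0,0],[255,0,0,1.5,0,0,0]]'; python3 -m pendant '[[255,0,0,1,0,0,0],[255,0,0,1,0,0,0]]'
```

```text
time: 7.0
eef_pos: [0.5007, -0.2803, 0.0155]
tool_rot: [2.416, 2.006, 0.0]
contact_force: [0.3, 0.1, 1.9]
grip_width: 0.415
grasp_force: 20.0
time: 7.25
eef_pos: [0.5007, -0.2803, 0.0155]
tool_rot: [2.416, 2.006, -0.0]
contact_force: [-2.9, 0.9, 10.0]
grip_width: 0.416
grasp_force: 20.0
```

```bash
python3 -m pendant '[[79,0,0,-2,0,0,0],[79,0,0,-2,0,0,0],[79,0,0,-2,0,0,0],[79,0,0,-2,0,0,0]]'; python3 -m pendant '[[79,0,0,-30,0,0,0],[79,0,0,-90,0,0,0],[79,0,0,-150,0,0,0],[79,0,0,-185,0,0,0],[79,30,0,-185,0,0,0]]'
python3 - <<'E'
from h import *
go([.575,.3555,.12],rot(-55))
a=cap('top'); P=pts(a); im=a['image'].astype(int)
m=(P[...,1]<-.15)&(P[...,1]>-.5)&(P[...,0]>.3)&(P[...,0]<.6)&(im.min(-1)>95)&(P[...,2]<.06); print(m.sum(),P[m].mean(0))
E
```

```text
time: 7.75
eef_pos: [0.5002, -0.28, 0.0158]
tool_rot: [-2.417, -2.007, 0.0]
contact_force: [-0.1, -0.6, -0.5]
grip_width: 0.674
grasp_force: 0.0
time: 8.38
eef_pos: [0.5071, -0.2536, 0.2045]
tool_rot: [2.417, 1.996, 0.003]
contact_force: [-0.2, 1.0, -0.9]
grip_width: 0.684
grasp_force: 0.0
shift [611.2 -49.1  82.2] turn [0.008 0.    0.77 ] rows 9.9 t 8.38
763 [ 0.40219647 -0.26398082  0.00162536]
```

```bash
python3 -m pendant '[[79,60,0,0,0,0,0],[79,120,-5,0,0,0,0],[79,180,-10,0,0,0,0],[79,240,-15,0,0,0,0],[79,300,-20,0,0,0,0]]'; python3 -m pendant '[[79,60,-5,0,0,0,0.15],[79,120,-10,0,0,0,0.3],[79,180,-15,20,0,0,0.45],[79,240,-20,40,0,0,0.6],[79,300,-25,60,0,0,0.77]]';python3 -c "
from h import *
go([.575,.3555,.015],rot(-55))"
```

```text
time: 9.05
eef_pos: [0.5411, 0.0497, 0.2008]
tool_rot: [2.417, 2.007, -0.001]
contact_force: [1.0, 0.1, 0.6]
grip_width: 0.691
grasp_force: 0.0
time: 9.68
eef_pos: [0.5717, 0.3462, 0.1406]
tool_rot: [2.996, 0.944, -0.001]
contact_force: [0.9, -0.6, 0.1]
grip_width: 0.696
grasp_force: 0.0
shift [  8.1  -5.8 125.6] turn [ 0.     0.001 -0.001] rows 2.0 t 9.68
```

```bash
python3 -m pendant '[[79,8,-6,40,0,0,0],[79,8,-6,60,0,0,0],[79,8,-6,60,0,0,0]]'
python3 - <<'E'
from h import *
go([.575,.3555,.015],rot(-55))
w=cap('wrist');cv2.imwrite('pics/w2.png',w['image'][100:300,150:380,::-1])
E
```

```text
time: 10.05
eef_pos: [0.5741, 0.3519, 0.0799]
tool_rot: [2.992, 0.949, -0.007]
contact_force: [1.4, -0.9, 0.5]
grip_width: 0.687
grasp_force: 0.0
shift [ 3.1 -2.5 64.8] turn [0.001 0.005 0.004] rows 1.0 t 10.05
```

View pics/w2.png

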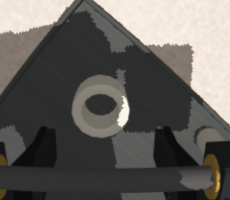

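The collar (102,105) sits between the fingers (50 and 163), so it is centred. I'll descend and grip.

```bash
python3 -m pendant '[[79,3,-2,30,0,0,0],[79,3,-2,55,0,0,0],[79,3,-2,65,0,0,0],[79,3,-2,65,0,0,0]]' 15; python3 -m pendant '[[255,0,0,0,0,0,0],[255,0,0,0,0,0,0],[255,0,0,0,0,0,0],[255,0,0,0,0,0,0]]'; python3 -m pendant '[[255,0,0,-30,0,0,0],[255,0,0,-80,0,0,0],[255,0,0,-130,0,0,0],[255,0,0,-180,0,0,0],[255,0,0,-190,0,0,0]]'; python3 -c "
from h import *
go([.42,-.28,.2],rot(-55))"
```

```text
time: 10.6
eef_pos: [0.5768, 0.3571, 0.0177]
tool_rot: [2.994, 0.95, 0.001]
contact_force: [0.3, 0.7, 0.5]
grip_width: 0.692
grasp_force: 0.0
time: 11.1
eef_pos: [0.5766, 0.358, 0.018]
tool_rot: [-2.994, -0.952, -0.002]
contact_force: [-0.2, -1.6, 5.8]
grip_width: 0.501
grasp_force: 15.0
time: 11.72
eef_pos: [0.5774, 0.3592, 0.2111]
tool_rot: [-2.992, -0.951, -0.011]
contact_force: [0.3, -0.5, -0.4]
grip_width: 0.501
grasp_force: 15.0
shift [-497.7  430.9    7.6] turn [ 0.    -0.007  0.005] rows 10.5 t 11.72
```

```bash
python3 -m pendant '[[255,-45,40,0,0,0,0],[255,-90,80,0,0,0,0],[255,-135,122,0,0,0,0],[255,-180,164,0,0,0,0],[255,-225,205,0,0,0,0]]'; python3 -m pendant '[[255,-45,40,0,0,0,0],[255,-90,80,0,0,0,0],[255,-135,120,0,0,0,0],[255,-180,160,0,0,0,0],[255,-225,195,0,0,0,0]]';python3 -m pendant '[[255,-48,30,0,0,0,0],[255,-48,30,0,0,0,0]]';python3 -c "
from h import *
go([.42,-.28,.022],rot(-55))"
```

```text
time: 12.35
eef_pos: [0.5094, 0.0581, 0.2058]
tool_rot: [-2.994, -0.952, 0.003]
contact_force: [0.3, -1.0, 0.0]
grip_width: 0.503
grasp_force: 15.0
time: 12.98
eef_pos: [0.4384, -0.2305, 0.206]
tool_rot: [-2.993, -0.951, 0.002]
contact_force: [0.6, -0.2, -0.8]
grip_width: 0.503
grasp_force: 15.0
time: 13.22
eef_pos: [0.4145, -0.2854, 0.2056]
tool_rot: [-2.998, -0.938, 0.005]
contact_force: [0.0, 0.2, -1.3]
grip_width: 0.502
grasp_force: 15.0
shift [  8.1  -1.1 183.6] turn [-0.001  0.003 -0.005] rows 2.9 t 13.22
```

```bash
python3 -m pendant '[[255,4,0,60,0,0,0],[255,6,0,120,0,0,0],[255,6,0,165,0,0,0],[255,6,0,180,0,0,0],[255,6,0,184,0,0,0]]'; python3 -m pendant '[[255,0,0,2,0,0,0],[255,0,0,2,0,0,0]]'; python3 -m pendant '[[255,0,0,1.5,0,0,0],[255,0,0,1.5,0,0,0]]'
```

```text
time: 13.85
eef_pos: [0.423, -0.2769, 0.0226]
tool_rot: [-2.993, -0.953, 0.001]
contact_force: [0.3, -0.0, 0.7]
grip_width: 0.5
grasp_force: 15.0
time: 14.1
eef_pos: [0.4238, -0.2781, 0.0223]
tool_rot: [2.992, 0.951, 0.003]
contact_force: [0.3, 0.2, 0.3]
grip_width: 0.501
grasp_force: 15.0
time: 14.35
eef_pos: [0.423, -0.2777, 0.0199]
tool_rot: [2.993, 0.952, 0.001]
contact_force: [0.4, -0.1, -0.5]
grip_width: 0.504
grasp_force: 15.0
```

```bash
python3 -m pendant '[[255,0,0,1.5,0,0,0],[255,0,0,1.5,0,0,0]]'; python3 -m pendant '[[100,0,0,0,0,0,0],[100,0,0,0,0,0,0],[80,0,0,0,0,0,0],[80,0,0,0,0,0,0]]'; python3 -m pendant '[[80,0,0,-30,0,0,0],[80,0,0,-90,0,0,0],[80,0,0,-150,0,0,0],[0,0,0,-185,0,0,0],[0,30,0,-185,0,0,0]]'; python3 -m pendant '[[0,45,-40,0,0,0,0],[0,90,-80,0,0,0,0],[0,135,-120,0,0,0,0],[0,180,-160,0,0,0,0],[0,225,-205,0,0,0,0]]'
python3 - <<'E'
from h import *
a=cap('scene');s=cap('top')
cv2.imwrite('pics/tote.png',np.hstack([cv2.resize(a['image'][130:230,80:210,::-1],(400,300)),cv2.resize(s['image'][140:250,290:410,::-1],(400,300))]))
go([.4725,.192,.2],rot(16.5))
E
```

```text
time: 14.6
eef_pos: [0.423, -0.2778, 0.0189]
tool_rot: [2.993, 0.952, 0.0]
contact_force: [-2.5, 1.8, 8.0]
grip_width: 0.504
grasp_force: 15.0
time: 15.1
eef_pos: [0.4228, -0.2775, 0.0178]
tool_rot: [-2.994, -0.952, 0.0]
contact_force: [0.1, 0.1, -0.4]
grip_width: 0.673
grasp_force: 0.0
time: 15.72
eef_pos: [0.4478, -0.2628, 0.2065]
tool_rot: [2.99, 0.943, 0.006]
contact_force: [0.7, 0.5, -0.6]
grip_width: 0.835
grasp_force: 0.0
time: 16.35
eef_pos: [0.5126, 0.0375, 0.203]
tool_rot: [2.994, 0.951, 0.001]
contact_force: [0.2, -0.6, -0.5]
grip_width: 0.997
grasp_force: 0.0
shift [  54.1 -142.8    4. ] turn [-0.    -0.005 -1.23 ] rows 6.6 t 16.45
```

View pics/tote.png

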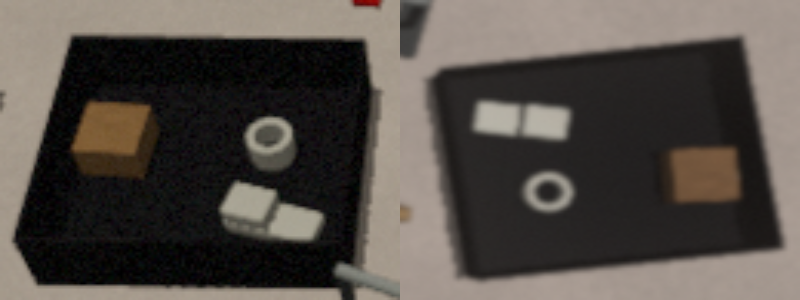

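Both parts sit in the tote: scene half shows the collar at (270,140) and the shoe upright at (270,212); the top half agrees. Next is the frame, gripped across its legs with the tool tilted 40° so it can be stood up.

```bash
cat > f.py <<'E'
from h import *
fx=np.array([np.cos(np.radians(-73.5)),np.sin(np.radians(-73.5)),0])
R=rot(16.5,40); G=np.array([.474,.187,.030]); T=G+.019*R.as_matrix()[:,2]; A=T-.14*R.as_matrix()[:,2]
E
python3 -c "
from f import *
print(T,A);go(A,R);go(A,rot(16.5))"
```

```text
[0.47053133 0.19871003 0.01544516] [0.49608995 0.11242559 0.12269138]
shift [ 26.2 -64.3  80.9] turn [ 0.428  0.602 -1.177] rows 7.4 t 16.45
shift [ 26.2 -64.3  80.9] turn [-0.    -0.005 -1.23 ] rows 6.6 t 16.45
```

```bash
python3 -m pendant '[[0,10,-20,0,0.057,0.08,-0.157],[0,20,-40,0,0.114,0.16,-0.314],[0,26,-60,0,0.171,0.24,-0.47],[0,26,-64,0,0.228,0.32,-0.627],[0,26,-64,0,0.285,0.4,-0.785]]';python3 -c "
from f import *
s=monitor.sense();print(s['q'].round(2));go(A,R)"
```

```text
time: 17.08
eef_pos: [0.496, 0.1031, 0.2031]
tool_rot: [-2.068, -1.782, -0.402]
contact_force: [0.7, -0.1, -0.7]
grip_width: 0.999
grasp_force: 0.0
[ 0.53  0.32 -0.64  1.96 -0.36  0.94 -0.02]
shift [-28.1   6.8  75.6] turn [ 0.147  0.203 -0.398] rows 2.5 t 17.07
```

```bash
python3 -m pendant '[[0,-10,3,25,0.05,0.07,-0.13],[0,-20,5,50,0.1,0.14,-0.27],[0,-28,7,75,0.147,0.203,-0.398],[0,-28,7,75,0.147,0.203,-0.398]]';python3 - <<'E'
from f import *
s=monitor.sense();print(s['q'].round(2));go(A,R);go(T,R)
w=cap('wrist');cv2.imwrite('pics/w3.png',cv2.resize(w['image'][60:320,60:450,::-1],(780,520)))
E
```

```text
time: 17.58
eef_pos: [0.4961, 0.1108, 0.1205]
tool_rot: [-1.522, -2.013, -0.546]
contact_force: [0.1, -0.5, 0.2]
grip_width: 1.003
grasp_force: 0.0
[ 0.62  0.62 -0.73  1.93 -0.35  0.94  0.46]
shift [ 2.6  0.4 -0.7] turn [-0.001 -0.001 -0.012] rows 0.1 t 17.57
shift [  2.4   0.5 139.3] turn [-0.001 -0.001 -0.012] rows 2.2 t 17.57
```

View pics/w3.png

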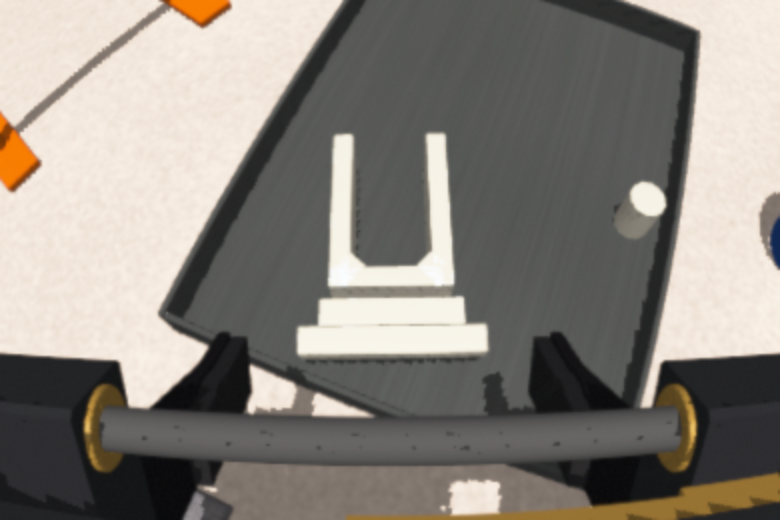

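The frame is square to the tool: legs at columns 342 and 437, centre 392, against a finger midpoint of about 390. I'll advance and grip.

```bash
python3 -m pendant '[[0,2,0,50,0,0,0],[0,2,0,100,0,0,0],[0,2,0,130,0,0,0],[0,2,0,139,0,0,0],[0,2,0,139,0,0,0]]' 30;python3 -m pendant '[[255,0,0,0,0,0,0],[255,0,0,0,0,0,0],[255,0,0,0,0,0,0],[255,0,0,0,0,0,0],[255,0,0,0,0,0,0]]'; python3 -c "
from f import *
s=monitor.sense();print(s['q'].round(2));go(T+[0,0,.16],R)"
```

```text
time: 18.25
eef_pos: [0.472, 0.1991, 0.0189]
tool_rot: [-1.52, -2.023, -0.549]
contact_force: [0.4, -0.2, 0.1]
grip_width: 0.996
grasp_force: 0.0
time: 18.88
eef_pos: [0.4714, 0.1989, 0.0179]
tool_rot: [-1.52, -2.021, -0.548]
contact_force: [-0.6, -2.8, 3.4]
grip_width: 0.663
grasp_force: 30.0
[ 0.46  0.77 -0.73  2.04 -0.36  0.62  0.45]
shift [ 101.1   -1.4 -120.9] turn [ 0.002  0.002 -0.006] rows 2.5 t 18.88
```

```bash
python3 -m pendant '[[255,10,0,-12,0,0,0],[255,35,0,-42,0,0,0],[255,70,0,-84,0,0,0],[255,101,0,-121,0,0,0],[255,101,0,-121,0,0,0]]'
python3 - <<'E'
from f import *
s=monitor.sense();print(s['q'].round(2),s['grip_width'])
R2=rot(16.5,-50); g=np.array([.51,.0,.0615+.06]); T2=g+.019*R2.as_matrix()[:,2]; print(T2)
go(T2,R2); go((T2+s['eef_pos'])/2+[0,0,.02],rot(16.5,-5))
E
```

```text
time: 19.5
eef_pos: [0.4734, 0.2003, 0.1791]
tool_rot: [-1.52, -2.028, -0.554]
contact_force: [-0.2, 0.1, -2.0]
grip_width: 0.667
grasp_force: 30.0
[ 0.54  0.5  -0.81  1.96 -0.43  0.91  0.35] 0.6669787111008145
[ 0.5141338  -0.01395547  0.10928704]
shift [-211.5  -21.1  -85. ] turn [ 0.005 -1.566 -0.006] rows 8.4 t 19.5
shift [-93.  -10.4 -57.9] turn [ 0.006 -0.78  -0.003] rows 4.2 t 19.5
```

```bash
python3 -m pendant '[[255,-19,-2,-12,0,-0.156,0],[255,-38,-4,-24,0,-0.312,0],[255,-56,-6,-36,0,-0.468,0],[255,-75,-8,-48,0,-0.624,0],[255,-93,-10,-58,0,-0.78,0]]'
python3 - <<'E'
from f import *
s=monitor.sense();print(s['q'].round(2),s['grip_width'])
R2=rot(16.5,-50); g=np.array([.51,.0,.0615+.06]); T2=g+.019*R2.as_matrix()[:,2]
go(T2,R2)
E
```

```text
time: 20.12
eef_pos: [0.4919, 0.0913, 0.1602]
tool_rot: [1.844, 2.455, -0.086]
contact_force: [0.2, 0.3, -1.7]
grip_width: 0.664
grasp_force: 30.0
[ 0.09  0.3  -0.5   1.99  0.29  0.92 -0.28] 0.6641905114083898
shift [-102.4   -7.9   60.3] turn [-0.005 -0.784 -0.004] rows 4.2 t 20.12
```

```bash
python3 -m pendant '[[255,-20,-2,5,0,-0.157,0],[255,-40,-4,15,0,-0.314,0],[255,-60,-6,27,0,-0.47,0],[255,-81,-8,42,0,-0.63,0],[255,-102,-8,60,-0.005,-0.784,-0.004]]'; python3 -m pendant '[[255,0,0,0,0,0,0],[255,0,0,0,0,0,0]]'
python3 - <<'E'
from f import *
s=monitor.sense();print(s['q'].round(2),s['grip_width'])
R2=rot(16.5,-50); g=np.array([.51,.0,.0615+.06]); T2=g+.019*R2.as_matrix()[:,2]
go(T2,R2);go(T2-[0,0,.055],R2)
a=cap('scene');b=cap('top')
cv2.imwrite('pics/st.png',np.hstack([cv2.resize(a['image'][130:280,180:380,::-1],(400,300)),cv2.resize(b['image'][110:240,160:340,::-1],(400,289))[:289] if 0 else cv2.resize(b['image'][105:240,160:340,::-1],(400,300))]))
E
```

```text
time: 20.75
eef_pos: [0.5142, -0.0122, 0.1086]
tool_rot: [1.411, 1.893, -0.656]
contact_force: [0.4, 0.0, -1.7]
grip_width: 0.661
grasp_force: 30.0
time: 21.0
eef_pos: [0.5143, -0.012, 0.1093]
tool_rot: [1.416, 1.897, -0.654]
contact_force: [0.1, -0.0, -0.7]
grip_width: 0.666
grasp_force: 30.0
[-0.33  0.52 -0.26  2.12  1.07  1.18 -1.07] 0.6662576397001532
shift [-1.1 -0.7  1.4] turn [ 0.    -0.007 -0.   ] rows 0.0 t 21.0
shift [40.8 -0.8 37. ] turn [ 0.    -0.007 -0.   ] rows 0.9 t 21.0
```

View pics/st.png

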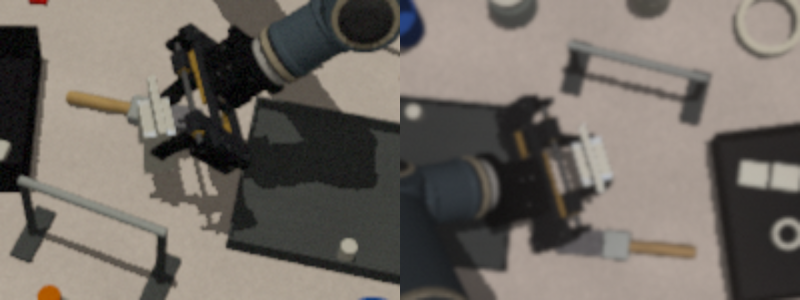

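The frame hangs crest up from the gripper (scene half at 155,110), over open table clear of the brush and the rail. I'll lower it to contact.

```bash
python3 -m pendant '[[255,19,0,16,0,0,0],[255,34,0,29,0,0,0],[255,40,0,33.5,0,0,0],[255,40,0,33.5,0,0,0]]'; python3 -m pendant '[[255,2.3,0,1.9,0,0,0],[255,2.3,0,1.9,0,0,0]]'; python3 -m pendant '[[255,1.5,0,1.3,0,0,0],[255,1.5,0,1.3,0,0,0]]'
```

```text
time: 21.6
eef_pos: [0.5144, -0.0123, 0.0574]
tool_rot: [1.416, 1.895, -0.655]
contact_force: [-0.0, -0.7, -0.8]
grip_width: 0.662
grasp_force: 30.0
time: 21.85
eef_pos: [0.5143, -0.0121, 0.0543]
tool_rot: [1.415, 1.895, -0.655]
contact_force: [0.2, -0.4, -1.0]
grip_width: 0.665
grasp_force: 30.0
time: 22.1
eef_pos: [0.5141, -0.0122, 0.0518]
tool_rot: [1.415, 1.895, -0.656]
contact_force: [-0.0, -0.2, -1.2]
grip_width: 0.665
grasp_force: 30.0
```

```bash
python3 -m pendant '[[255,1.5,0,1.3,0,0,0],[255,1.5,0,1.3,0,0,0]]'; python3 -m pendant '[[255,0.8,0,0.65,0,0,0],[255,0.8,0,0.65,0,0,0]]'
```

```text
time: 22.35
eef_pos: [0.5142, -0.0122, 0.0499]
tool_rot: [1.415, 1.895, -0.656]
contact_force: [-1.2, 0.0, -0.2]
grip_width: 0.664
grasp_force: 30.0
time: 22.6
eef_pos: [0.5142, -0.0122, 0.0498]
tool_rot: [1.414, 1.893, -0.656]
contact_force: [-2.3, 2.5, 6.0]
grip_width: 0.667
grasp_force: 30.0
```

```bash
python3 -m pendant '[[120,0,0,0,0,0,0],[60,0,0,0,0,0,0],[0,0,0,0,0,0,0],[0,0,0,0,0,0,0],[0,0,0,0,0,0,0]]'; python3 -m pendant '[[0,0,0,-15,0,0,0],[0,0,0,-45,0,0,0],[0,0,0,-90,0,0,0],[0,0,0,-130,0,0,0],[0,0,0,-160,0,0,0]]'
python3 - <<'E'
from h import *
a=cap('scene');b=cap('top')
cv2.imwrite('pics/st2.png',np.hstack([cv2.resize(a['image'][130:280,180:380,::-1],(400,300)),cv2.resize(b['image'][105:240,160:340,::-1],(400,300))]))
for c in(a,b):
    P=pts(c);im=c['image'].astype(int)
    m=(P[...,0]>.4)&(P[...,0]<.6)&(P[...,1]>-.1)&(P[...,1]<.06)&(im.min(-1)>90)&(im.max(-1)-im.min(-1)<40)&(P[...,2]>.09)&(P[...,2]<.125)
    k,l,st,ce=cv2.connectedComponentsWithStats(m.astype(np.uint8))
    for i in range(1,k):
        if st[i,4]>20:
            q=P[l==i];print(st[i],q.mean(0),np.percentile(q[:,2],[50,95]),cv2.minAreaRect(q[:,:2].astype(np.float32)*1000))
            h=q[q[:,2]>.104];print('  top',len(h),h.mean(0),cv2.minAreaRect(h[:,:2].astype(np.float32)*1000))
E
```

```text
time: 23.22
eef_pos: [0.5141, -0.0123, 0.0487]
tool_rot: [1.415, 1.895, -0.656]
contact_force: [-0.4, -0.1, -0.1]
grip_width: 0.974
grasp_force: 0.0
time: 23.85
eef_pos: [0.4789, 0.1074, 0.1539]
tool_rot: [1.414, 1.897, -0.652]
contact_force: [1.1, 0.5, -0.9]
grip_width: 0.998
grasp_force: 0.0
[254 181   9  30 142] [ 0.51393938 -0.00593028  0.11077008] [0.11251465 0.11563776] ((512.510986328125, -5.394063949584961), (89.44703674316406, 10.503133773803711), 16.708274841308594)
  top 126 [ 0.51376604 -0.00545642  0.11247241] ((512.5123291015625, -5.392229080200195), (89.4347915649414, 10.452775955200195), 16.80320930480957)
[241 165  12  30 106] [ 0.51160042 -0.0056586   0.11405592] [0.11476266 0.11831206] ((511.9349060058594, -4.213964462280273), (90.3686294555664, 13.73309326171875), 17.605730056762695)
  top 103 [ 0.51180581 -0.005671    0.11473483] ((512.3084106445312, -5.55082893371582), (90.37269592285156, 9.783340454101562), 16.80051612854004)
```

View pics/st2.png

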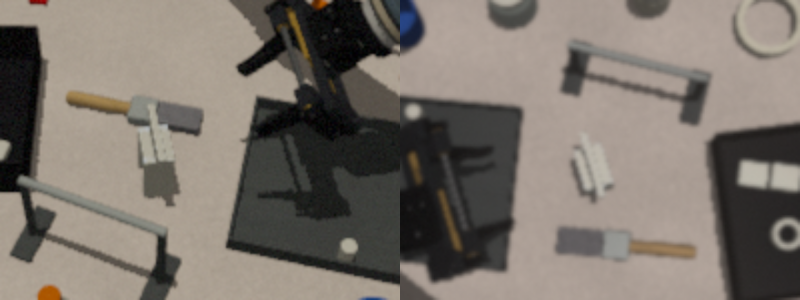

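The frame stands free, let go: scene half (155,145), top half (592,168), top edge at z 0.113. Now I'll take it afresh by the crest from above.

Run:
```python
from h import *
s=monitor.sense();print(s['q'].round(2))
for p in(106.8,-73.2): go([.5123,-.0055,.19],rot(p))
go([.49,.06,.23],rot(16.5))
```

```text
[-0.49  0.49 -0.35  2.02  0.89  1.37 -1.08]
shift [-104.8   -2.    67.3] turn [-0.671  0.678 -1.465] rows 9.4 t 23.95
shift [-104.8   -2.    67.3] turn [0.678 0.671 1.462] rows 9.3 t 23.95
shift [-90.3  -4.2 -11.2] turn [0.007 0.864 0.003] rows 4.6 t 23.95
```

```bash
python3 -m pendant '[[0,-10,0,-30,0,0.17,0],[0,-30,0,-40,0,0.34,0],[0,-50,-2,-35,0,0.52,0],[0,-70,-3,-22,0,0.69,0],[0,-90,-4,-11,0,0.864,0]]'
python3 - <<'E'
from h import *
s=monitor.sense();print(s['q'].round(2))
for p in(106.8,-73.2): go([.5123,-.0055,.19],rot(p))
E
```

```text
time: 24.58
eef_pos: [0.4895, 0.0545, 0.2286]
tool_rot: [1.88, 2.516, 0.003]
contact_force: [0.2, 0.1, -0.1]
grip_width: 1.001
grasp_force: 0.0
[ 0.16  0.19 -0.4   1.93  0.09  1.04  0.01]
shift [-64.    4.8  38.6] turn [ 2.000e-03  1.000e-03 -1.577e+00] rows 8.4 t 24.57
shift [-64.    4.8  38.6] turn [ 1.000e-03 -2.000e-03  1.565e+00] rows 8.4 t 24.57
```

```bash
python3 -m pendant '[[0,-13,1,0,0,0,-0.18],[0,-26,2,0,0,0,-0.36],[0,-39,3,0,0,0,-0.54],[0,-52,4,0,0,0,-0.72],[0,-64,5,0,0,0,-0.9]]';python3 -m pendant '[[0,0,0,10,0,0,-0.17],[0,0,0,20,0,0,-0.34],[0,0,0,30,0,0,-0.51],[0,0,0,38,0,0,-0.677],[0,0,0,38,0,0,-0.677]]'
python3 - <<'E'
from h import *
s=monitor.sense();print(s['q'].round(2))
go([.5123,-.0055,.091],rot(106.8))
E
```

```text
time: 25.2
eef_pos: [0.5119, -0.0055, 0.2273]
tool_rot: [-0.591, -3.085, 0.007]
contact_force: [-0.7, 1.0, 0.1]
grip_width: 1.001
grasp_force: 0.0
time: 25.82
eef_pos: [0.5115, -0.0051, 0.1889]
tool_rot: [0.455, -3.106, 0.005]
contact_force: [-0.1, -0.4, 0.1]
grip_width: 1.001
grasp_force: 0.0
[ 0.41  0.29 -0.59  1.93  0.2   0.98  1.6 ]
shift [-1.  -0.3 97.9] turn [-0.003 -0.003 -0.002] rows 1.6 t 25.82
```

Joints have room. Descend and grip the crest.

```bash
python3 -m pendant '[[0,-1,0,40,0,0,0],[0,-1,0,75,0,0,0],[120,-1,0,93,0,0,0],[120,-1,0,97,0,0,0],[120,-1,0,97,0,0,0]]' 30;python3 -m pendant '[[230,0,0,0,0,0,0],[230,0,0,0,0,0,0],[255,0,0,0,0,0,0],[255,0,0,0,0,0,0],[255,0,0,0,0,0,0]]';python3 -m pendant '[[255,0,0,0,0,0,0],[255,0,0,0,0,0,0],[255,0,0,0,0,0,0]]'
```

```text
time: 26.45
eef_pos: [0.5145, -0.0041, 0.094]
tool_rot: [-0.459, 3.106, -0.006]
contact_force: [0.3, -0.0, -0.0]
grip_width: 0.746
grasp_force: 0.0
time: 27.08
eef_pos: [0.5138, -0.0042, 0.0933]
tool_rot: [-0.461, 3.107, -0.006]
contact_force: [1.0, 0.3, -0.3]
grip_width: 0.171
grasp_force: 0.0
time: 27.45
eef_pos: [0.5138, -0.0042, 0.0932]
tool_rot: [-0.461, 3.107, -0.006]
contact_force: [-0.4, -0.7, -0.3]
grip_width: 0.113
grasp_force: 30.0
```

```bash
python3 -m pendant '[[255,0,0,-30,0,0,0],[255,0,0,-80,0,0,0],[255,0,0,-140,0,0,0],[255,0,0,-185,0,0,0],[255,0,0,-185,0,0,0]]';python3 - <<'E'
from h import *
s=monitor.sense();print(s['q'].round(2))
go([.646,-.066,.275],rot(75.5))
E
```

```text
time: 28.08
eef_pos: [0.5157, -0.003, 0.282]
tool_rot: [-0.459, 3.1, -0.009]
contact_force: [0.3, 0.2, -1.4]
grip_width: 0.113
grasp_force: 30.0
[ 0.45  0.2  -0.61  1.81  0.13  1.16  1.66]
shift [-106.4  -98.     8.5] turn [-0.005  0.009  0.547] rows 2.9 t 28.07
```

```bash
python3 -m pendant '[[255,-22,-20,3,0,0,0.11],[255,-44,-40,5,0,0,0.22],[255,-66,-60,7,0,0,0.33],[255,-88,-80,8,0,0,0.44],[255,-106,-98,8,0,0,0.547]]';python3 -m pendant '[[255,0,0,0,0,0,0],[255,0,0,0,0,0,0]]';python3 - <<'E'
from h import *
s=monitor.sense();print(s['q'].round(2),s['eef_pos'])
go([.646,-.066,.275],rot(75.5))
a=cap('scene');b=cap('top')
for c in(a,b):
    P=pts(c);im=c['image'].astype(int)
    m=(P[...,0]>.52)&(P[...,0]<.76)&(P[...,1]>-.2)&(P[...,1]<.06)&(im.min(-1)>90)&(im.max(-1)-im.min(-1)<40)&(P[...,2]>.18)&(P[...,2]<.31)
    q=P[m];print(len(q),q.mean(0) if len(q) else '', cv2.minAreaRect(q[:,:2].astype(np.float32)*1000) if len(q) else '')
cv2.imwrite('pics/hang0.png',np.hstack([cv2.resize(a['image'][130:310,160:380,::-1],(400,330)),cv2.resize(b['image'][80:230,190:370,::-1],(400,330))]))
E
```

```text
time: 28.7
eef_pos: [0.6435, -0.0671, 0.268]
tool_rot: [-0.401, -3.113, 0.006]
contact_force: [-0.1, 0.2, -0.6]
grip_width: 0.111
grasp_force: 30.0
time: 28.95
eef_pos: [0.6423, -0.0657, 0.2693]
tool_rot: [-0.392, -3.116, 0.005]
contact_force: [-0.4, -0.1, -0.3]
grip_width: 0.115
grasp_force: 30.0
[ 0.36  0.43 -0.46  1.53  0.2   1.23  1.19] [ 0.64233294 -0.06574964  0.26930467]
shift [-3.6  0.6 -5.7] turn [-0.003 -0.001  0.003] rows 0.1 t 28.95
73 [ 0.65758584 -0.06374484  0.25065232] ((652.2515869140625, -57.90531921386719), (40.142051696777344, 69.42941284179688), 32.581825256347656)
0
```

View pics/hang0.png

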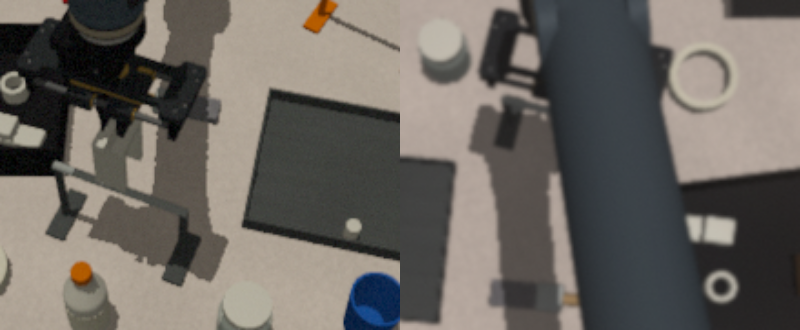

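The frame (scene half 112,155) hangs over the bar, centred on it to within the 13 mm play. I'll lower it.

```bash
python3 -m pendant '[[255,-4,0,10,0,0,0],[255,-4,0,35,0,0,0],[255,-4,0,65,0,0,0],[255,-4,0,90,0,0,0],[255,-4,0,104,0,0,0]]';python3 -m pendant '[[255,0,0,2,0,0,0],[255,0,0,2,0,0,0]]';python3 -m pendant '[[255,0,0,1.5,0,0,0],[255,0,0,1.5,0,0,0]]'
```

```text
time: 29.68
eef_pos: [0.6465, -0.068, 0.1648]
tool_rot: [-0.395, -3.116, 0.006]
contact_force: [0.3, 0.1, -0.6]
grip_width: 0.117
grasp_force: 30.0
time: 29.92
eef_pos: [0.6481, -0.0679, 0.1655]
tool_rot: [0.395, 3.114, -0.005]
contact_force: [-0.5, 0.2, -0.3]
grip_width: 0.112
grasp_force: 30.0
time: 30.18
eef_pos: [0.6478, -0.068, 0.1638]
tool_rot: [0.396, 3.114, -0.006]
contact_force: [-0.2, -1.0, -1.6]
grip_width: 0.111
grasp_force: 30.0
```

```bash
python3 -m pendant '[[255,0,0,2,0,0,0],[255,0,0,2,0,0,0]]';python3 -m pendant '[[255,0,0,1.5,0,0,0],[255,0,0,1.5,0,0,0]]';python3 - <<'E'
from h import *
a=cap('scene')
cv2.imwrite('pics/hang1.png',cv2.resize(a['image'][180:280,170:290,::-1],(720,600)))
E
```

```text
time: 30.42
eef_pos: [0.6474, -0.068, 0.1611]
tool_rot: [0.396, 3.115, -0.006]
contact_force: [0.4, -0.7, -0.8]
grip_width: 0.111
grasp_force: 30.0
time: 30.68
eef_pos: [0.6474, -0.068, 0.1595]
tool_rot: [0.396, 3.115, -0.006]
contact_force: [0.3, 0.1, -0.8]
grip_width: 0.112
grasp_force: 30.0
```

View pics/hang1.png

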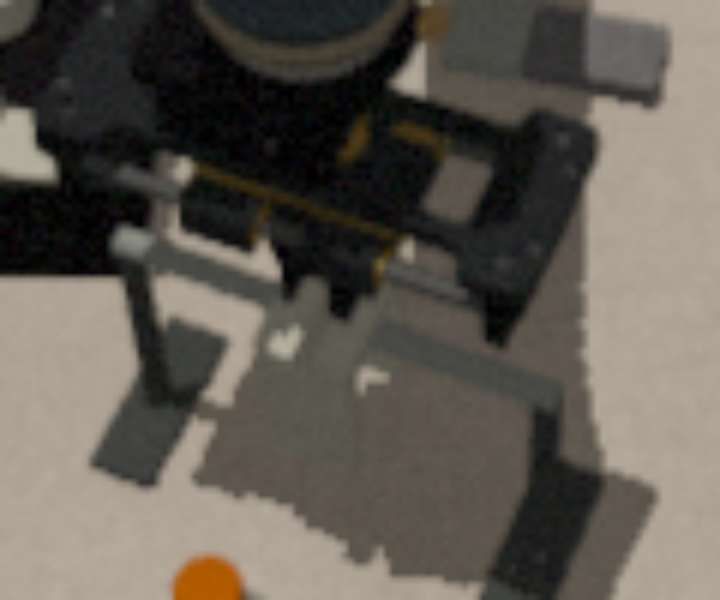

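The frame (320,370) straddles the bar with one leg in front, and the arch is at bar height. I'll ease it down to contact.

```bash
python3 -m pendant '[[255,0,0,1.2,0,0,0],[255,0,0,1.2,0,0,0]]';python3 -m pendant '[[255,0,0,1,0,0,0],[255,0,0,1,0,0,0]]'
```

```text
time: 30.98
eef_pos: [0.6477, -0.068, 0.1591]
tool_rot: [0.396, 3.115, -0.006]
contact_force: [-0.3, -0.1, 3.8]
grip_width: 0.111
grasp_force: 30.0
time: 31.22
eef_pos: [0.6477, -0.068, 0.159]
tool_rot: [0.396, 3.114, -0.006]
contact_force: [-3.1, 0.6, 8.1]
grip_width: 0.116
grasp_force: 30.0
```

```bash
python3 -m pendant '[[220,0,0,-1,0,0,0],[200,0,0,-1,0,0,0],[160,0,0,-1,0,0,0],[130,0,0,-1,0,0,0],[130,0,0,-1,0,0,0]]';python3 -m pendant '[[130,0,0,-10,0,0,0],[130,0,0,-30,0,0,0],[130,0,0,-70,0,0,0],[130,0,0,-110,0,0,0],[130,0,0,-150,0,0,0]]'; python3 -m pendant '[[130,50,0,0,0,0,0],[130,100,0,0,0,0,0],[130,150,0,0,0,0,0],[130,180,0,0,0,0,0],[130,180,0,0,0,0,0]]';python3 - <<'E'
from h import *
a=cap('scene');b=cap('top')
cv2.imwrite('pics/hang2.png',np.hstack([cv2.resize(a['image'][180:280,170:290,::-1],(400,333)),cv2.resize(b['image'][90:190,210:330,::-1],(400,333))]))
for c in(a,b):
    P=pts(c);im=c['image'].astype(int)
    m=(P[...,0]>.52)&(P[...,0]<.76)&(P[...,1]>-.2)&(P[...,1]<.06)&(im.min(-1)>70)&(im.max(-1)-im.min(-1)<40)&(P[...,2]>.165)&(P[...,2]<.2)
    q=P[m];print(len(q),q.mean(0) if len(q) else '', np.percentile(q[:,2],[50,95]), cv2.minAreaRect(q[:,:2].astype(np.float32)*1000) if len(q) else '')
cv2.imwrite('pics/fin.png',np.hstack([cv2.resize(a['image'][...,::-1],(400,300)),cv2.resize(b['image'][...,::-1],(400,300))]))
E
```

```text
time: 31.85
eef_pos: [0.6475, -0.068, 0.1583]
tool_rot: [0.396, 3.115, -0.006]
contact_force: [-0.5, 0.4, -0.3]
grip_width: 0.45
grasp_force: 0.0
time: 32.48
eef_pos: [0.6475, -0.0673, 0.3118]
tool_rot: [0.395, 3.113, -0.005]
contact_force: [0.4, 0.9, -0.1]
grip_width: 0.49
grasp_force: 0.0
time: 33.1
eef_pos: [0.472, -0.0216, 0.3102]
tool_rot: [0.393, 3.112, -0.008]
contact_force: [1.2, -0.3, -0.9]
grip_width: 0.491
grasp_force: 0.0
187 [ 0.64829887 -0.06734082  0.17778684] [0.17870001 0.18143648] ((646.4254760742188, -67.27163696289062), (11.072163581848145, 91.77716064453125), 76.06607055664062)
95 [ 0.65421066 -0.0694514   0.17983371] [0.18007129 0.183069  ] ((654.1373901367188, -69.27662658691406), (10.012748718261719, 73.64381408691406), 75.4015884399414)
```

View pics/hang2.png

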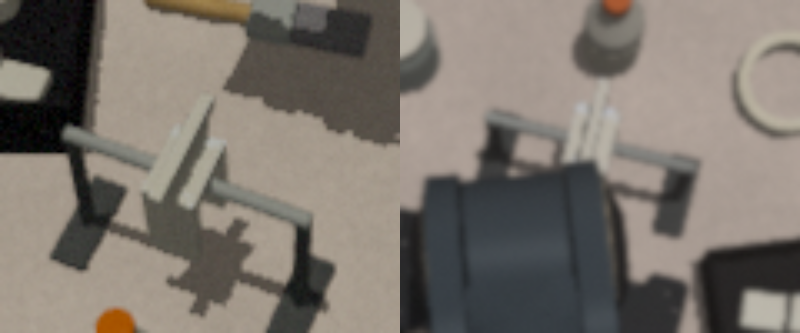

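The frame hangs astride the bar, crest up and level at z 0.179, and square to the bar (scene half 180,180). The arm is clear, so I'm handing the job in.

```bash
python3 -c "
from h import *
print(ticket.finish_job())"
```

```text
the job is handed in; nothing more can be done
None
```

Done and handed in at about 33 s: the shoe and collar are in the tote, and the tiara frame stood by itself on the table, then was taken afresh and hung astride the rail's bar, crest up, with the stub left in the tray.

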